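# Seat the lure-drying spindle in its slotted stand

### The job

Pick up the drying spindle that lies on the desk and lower its axle into the two slots of the stand, one axle end in each. The sprung clips in the slots drag on the axle, and the slot floors are set at a different height each time, so push it down gently, by feel, until both ends sit fully home on the floors under the clips, then let go. Leave the jars and the other things where they stand.

Things in the scene. Friction and masses are not known exactly. Their poses are not given: they have to be found in the camera images.
- spindle_center (a point): Centre of the drying spindle: square light-wood bar, 32 x 32 mm, 76 mm long (grip it here), a square metal plate 46 x 46 x 4 mm at each end, and through it a round steel axle 10 mm thick, 166 mm long; about 130 g. It lies on its plates, centre 23 mm above the desk. y runs along the axle, x and z square to the bar's faces. Both ways round are alike.
- axle_end_a (a point): Point on the axle line 64 mm from the spindle's centre along its +y: middle of the stretch that lies in a slot. The axle is bare from 46 mm outwards.
- axle_end_b (a point): Point on the axle line 64 mm from the spindle's centre along its -y: middle of the stretch that lies in the other slot.
- seat_mid (a point): Midway between the slots of the plywood stand (fixed, base 80 x 156 x 12 mm), 72 mm above the desk. z up, y from post to post. Posts 12 mm thick, 56 mm wide, 116 mm between them. The metal slot floors ride on a carriage clamped at a different, unmeasured height each time (the same in both slots): the axle line, when home, lies up to 9 mm above or below this point.
- slot_a (a point): The point of the slot of the stand's +y post level with seat_mid; axes as seat_mid. On top, metal lips (up to 50 mm above) slope into a mouth 26 mm wide. Below: fixed front wall 5 mm to -x; facing it a black sprung clip, 2 mm to +x, its upper 14 mm sloped away. The clip rides with the floor: straight from 10 to 26 mm above the floor, undercut below that.
- slot_b (a point): The same in the stand's -y post. The 10 mm axle pushes the clips back to +x on its way down. They drag on it, one more than the other, 8 to 22 N in all, until it lies on the floors; there resistance to pushing rises steeply and the clips snap back over the axle. Left short of that, it stays up. The contacts of spindle and stand together may not exceed 45 N, clips included.
- clip_a (a joint): How far the clip of slot_a is pushed back, in m: 0 empty, about 0.002 while the axle passes along it, back to about 0 when the axle is home below it.
- clip_b (a joint): The same for the clip of slot_b.
- jar_teal: Small glass paint jar with teal paint and tan lid, 50 mm wide, 58 mm tall; a bystander. Origin at the centre of its underside.
- jar_rinse: Open glass rinse jar with a stick in it, 58 mm wide, 96 mm tall; a bystander. Origin at the centre of its underside.
- bottle_blue: Small paint bottle, 30 mm wide, 58 mm tall; a bystander. Origin at the centre of its underside.
- jar_dark_red: Small glass paint jar with dark red paint and tan lid, 50 mm wide, 58 mm tall; a bystander. Origin at the centre of its underside.
- cup_yellow: Small open cup of paint, 46 mm wide, 28 mm tall; a bystander. Origin at the centre of its underside.
- pliers: Flat-nose pliers lying flat, 162 x 50 x 12 mm; a bystander. Origin at the centre of its underside.
- tin_open: Open round tin, 95 mm wide, 100 mm tall; a bystander. Origin at the centre of its underside.

How it is judged:
By the outcome, as a careful person would: the job done as asked, in the order asked, and still so for the second after the job is handed in, with the robot touching nothing.
It also fails if it takes over 54 s, if anything falls off the work surface, if the arm or the gripper's body presses on something with over 40 N, if the wrist force passes 120 N, or if a joint passes its speed limit or range.

### The arm

A 6-joint arm with a two-finger parallel gripper is mounted at the origin on a cart in front of the work surface, level with it; the furniture and walls round the work are solid. World frame = base frame: x ahead of the robot, y to its left, z up, the work surface at z = 0. Lengths are in m, angles in rad, forces in N, time in s.
With the tool pointing down it reaches from about 0.3 to 1 m from the base axis. Payload 5.1 kg.
Tool frame: the origin (TCP) lies on the front face of the gripper's body, between the roots of the fingers; the fingertips stand 78 mm ahead of it and the grasp point (between the pads) lies 59 mm ahead of it; z points along the fingers, y is the line along which they close (so a half turn about z gives the same grasp; the last joint's range is limited). The gripper opens to 95 mm and grips with 3 to 60 N. Pads are 20 mm wide; open, the fingers measure 119 mm over their backs; the gripper's body (75 mm by 180 mm) begins 59 mm behind the grasp point.
Start: joints at [-1.213, 0.124, 1.65, -0, 1.367, -0.083], TCP at [0.277, -0.588, 0.292] pointing down, gripper open.
Joint ranges: [-2.61, 2.61], [-1.02, 2.33], [0.03, 2.71], [-1.35, 4.49], [0.32, 2.68], [-2.91, 2.91]. Speed limits (rad/s): [2.57, 2.57, 3.14, 3.14, 3.14, 3.14].

### API

Orientations are given as a rotation vector (axis times angle).
In Python, from station import arm, read_camera, get_calibration gives the robot as it stands.
- The arm moves only by the shell command python3 -m inch 'ROWS' [FORCE]. ROWS is text: rows parted by semicolons, each of 7 numbers parted by spaces: the shift along the world's x, y, z in m, then the turn, a rotation vector about the world's x, y, z in degrees, then the closure, from -1 (fully open) to 1 (shut). A call has 1 to 20 rows; each row is the pose to reach, as a shift and turn from the pose commanded when the call began; what a row does not reach only later rows make up. A row lasts 1/10 s, in which the tool goes at most 50 mm and 8.59 degrees, less where a joint would pass 70% of its speed; a pose out of reach is approached as far as the arm can. A call with a gripper value outside its range is refused whole. The fingers move at their own pace and stop on an object; FORCE is the grip in N (left out, the last holds). Time passes only in rows, so rows that repeat a pose let the fingers close. It gives the time, the measured TCP pose, the force, the opening and the grip force at its end, in the units of the state.
- arm.get_state(): the state, without advancing time (a new reading comes with each control period).
- read_camera(name): name is "scene" or "top" or "wrist"; returns the picture (384x512x3 uint8, blue, green, red); there is no depth.
- get_calibration(name): a dict with "camera_matrix" (3x3 intrinsics, pixels), "R" (3x3) and "t" (3): a world point X has camera coordinates R X + t. Camera axes: x right, y down, z forward; pixel columns grow to the right and rows downward; lengths in m; the calibration is good to about 2 mm. A picture is of the moment at which its call begins: read the wrist's pose just before it. get_calibration takes no time and is no camera call; for the wrist camera it gives the pose at the moment of the call.
- arm.hand_in(): hands the job in; it is judged then, once.
The state is a dict: "clock": time; "joints": joint angles; "qvel": joint speeds; "tau": joint torques, N m; "tcp_pos": TCP position; "orientation": TCP orientation; "wrist_force": force on the tool from outside, world axes, zero at the start; "ft_torque": the same for the moment, N m; "opening": finger opening in m; "grasp_force": force on a finger pad.
Only numpy, scipy, OpenCV 4.12 (cv2) and the standard library are available. Lean on these libraries where they do the work, as an engineer would, in place of code of your own. Each camera call takes 0.05 s, during which the arm holds its last target. There are 200 camera calls.

## Working session

There is one attempt and no reset: what is moved stays moved. The work goes in short steps, Python scripts to look and compute and a shell command to move; the robot and the scene stay as the last step left them, time stands still between calls to the robot, and variables do not carry over. Pictures are saved under pics/ and viewed, at most 10 in all, crops included, and the job is handed in when it is done.

```bash
mkdir -p pics
python3 - <<'E'
from station import arm, read_camera, get_calibration
import cv2, numpy as np
a=read_camera("scene"); b=read_camera("top"); c=read_camera("wrist")
for n,i in zip("stw",(a,b,c)): cv2.imwrite(f"pics/{n}0.png",i)
cv2.imwrite("pics/both.png",cv2.resize(np.vstack([np.hstack([a,b])]),(800,300)))
for n in("scene","top","wrist"):
    k=get_calibration(n); print(n,k["camera_matrix"].round(1).tolist(),(-k["R"].T@k["t"]).round(3),k["R"].round(2).tolist())
print(arm.get_state())
E
```

```text
scene [[357.8, 0.0, 254.1], [0.0, 357.8, 193.9], [0.0, 0.0, 1.0]] [0.141 0.536 0.674] [[-0.75, -0.66, 0.01], [-0.44, 0.49, -0.75], [0.49, -0.57, -0.66]]
top [[442.8, 0.0, 257.3], [0.0, 442.8, 195.4], [0.0, 0.0, 1.0]] [0.407 0.026 1.195] [[0.01, -1.0, -0.02], [-0.98, -0.01, -0.17], [0.17, 0.02, -0.98]]
wrist [[267.1, 0.0, 255.7], [0.0, 267.1, 191.8], [0.0, 0.0, 1.0]] [ 0.346 -0.555  0.383] [[0.43, -0.9, -0.0], [-0.87, -0.41, 0.27], [-0.25, -0.11, -0.96]]
{'clock': 0.15, 'joints': array([-1.21259434e+00,  1.24346430e-01,  1.65138799e+00, -7.14241210e-06,
        1.36751213e+00, -8.26041899e-02]), 'qvel': array([ 0.00061986, -0.00160629, -0.00415617, -0.00137785, -0.00102579,
       -0.00216447]), 'tau': array([ 5.60610879e-04, -4.18188357e+01, -3.60472870e+01,  7.74769345e-02,
        4.68582928e-02, -1.08651068e-04]), 'tcp_pos': array([ 0.27716766, -0.58751373,  0.2912587 ]), 'orientation': array([-3.06399749e+00, -6.86468609e-01,  3.67550375e-04]), 'wrist_force': array([-1.00922788,  0.19442603, -0.25918674]), 'ft_torque': array([-0.01817494, -0.00081818,  0.04933578]), 'grasp_force': 0.0, 'opening': 0.09532018206005394}
```

View pics/t0.png

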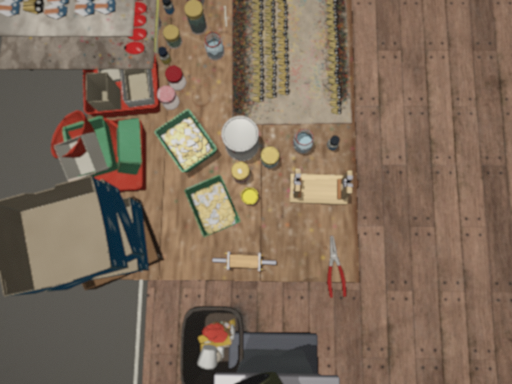

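View pics/s0.png

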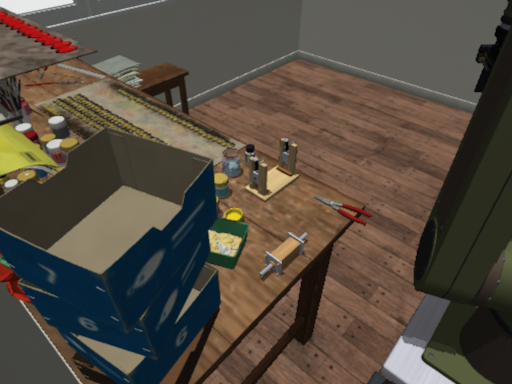

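The top view shows the spindle at about (244,261), with axle ends at (213,260) and (276,263). The stand is at about (321,188), with posts at x≈296 and x≈349. The scene view shows the spindle at (286,254) and the stand at (273,175). Next I'll get rough positions from the rays.

```bash
cat > h.py <<'E'
from station import arm, read_camera, get_calibration
import cv2, numpy as np
def ray(k,px):
    R,t=np.array(k["R"]),np.array(k["t"]); d=R.T@np.linalg.solve(np.array(k["camera_matrix"]),[*px,1.]); return -R.T@t,d/np.linalg.norm(d)
def plane(k,px,z):
    o,d=ray(k,px); return o+d*(z-o[2])/d[2]
def tri(obs):
    A=np.zeros((3,3));b=np.zeros(3);rs=[ray(k,p) for k,p in obs]
    for o,d in rs:
        P=np.eye(3)-np.outer(d,d);A+=P;b+=P@o
    X=np.linalg.solve(A,b); return X,[np.linalg.norm(np.cross(X-o,d)) for o,d in rs]
def proj(k,X):
    c=np.array(k["R"])@X+np.array(k["t"]); p=np.array(k["camera_matrix"])@c; return p[:2]/p[2]
E
python3 - <<'E'
from h import *
k=get_calibration("top");s=get_calibration("scene")
for n,p,z in [("ea",(213,260),.023),("eb",(276,263),.023),("c",(244,261),.039),("postL",(296,184),.1),("postR",(349,184),.1),("b1",(291,203),.012),("b2",(347,204),.012),("b3",(292,172),.0)]: print(n,plane(k,p,z).round(3))
print(tri([(k,(244.5,261)),(s,(286,253))]))
i=cv2.imread("pics/t0.png"); j=cv2.imread("pics/s0.png")
A=cv2.resize(i[155:280,200:370],None,fx=4.4,fy=4.4,interpolation=2)[:550,:740]
cv2.imwrite("pics/c1.png",A)
E
```

```text
ea [0.44  0.168 0.023]
eb [0.434 0.002 0.023]
c [0.438 0.085 0.039]
postL [ 0.63  -0.046  0.1  ]
postR [ 0.631 -0.179  0.1  ]
b1 [ 0.595 -0.038  0.012]
b2 [ 0.594 -0.188  0.012]
b3 [ 0.684 -0.041 -0.   ]
(array([0.43692808, 0.08392936, 0.01941264]), [np.float64(0.0020681412889322843), np.float64(0.002068141288932251)])
```

View pics/c1.png

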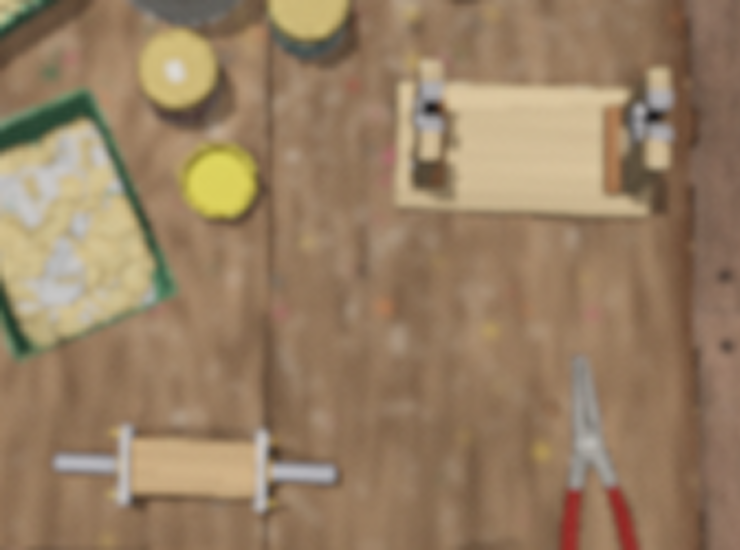

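The crop shows the spindle lying almost along world y (axle about 2° off, length about 166 mm as it should be). The stand mouths are at about (430,107) and (652,117) in the crop. I'll move over the spindle now and look with the wrist camera.

```bash
python3 -m inch '0.02 0.04 0 0 0 5 -1; 0.03 0.08 0 0 0 9 -1; 0.04 0.13 0 0 0 13 -1; 0.05 0.18 0 0 0 17 -1; 0.06 0.23 0 0 0 21 -1; 0.07 0.28 0 0 0 26 -1; 0.08 0.33 0 0 0 31 -1; 0.09 0.38 0 0 0 36 -1; 0.1 0.43 -0.01 0 0 41 -1; 0.11 0.475 -0.02 0 0 45 -1; 0.12 0.52 -0.03 0 0 49 -1; 0.13 0.56 -0.04 0 0 53 -1; 0.14 0.60 -0.05 0 0 57 -1; 0.15 0.635 -0.06 0 0 60 -1; 0.155 0.66 -0.065 0 0 62 -1; 0.16 0.673 -0.07 0 0 62.7 -1; 0.16 0.673 -0.07 0 0 62.7 -1; 0.16 0.673 -0.07 0 0 62.7 -1' 20
python3 - <<'E'
from h import *
k=get_calibration("wrist"); i=read_camera("wrist"); cv2.imwrite("pics/w1.png",i); np.save("kw1.npy",k,allow_pickle=True)
s=arm.get_state(); print(s["tcp_pos"],s["orientation"],s["joints"])
for X in [(.44,.168,.023),(.434,.002,.023)]: print(proj(k,np.array(X)))
E
```

```text
clock: 1.95
tcp_pos: [0.4373, 0.0846, 0.2222]
orientation: [2.261, 2.181, -0.001]
wrist_force: [0.9, 0.1, -0.3]
opening: 0.0951
grasp_force: 0.0
[0.43735949 0.08425807 0.22241272] [ 2.26181885e+00  2.17967970e+00 -4.21816281e-04] [ 6.99349679e-02 -2.96300910e-01  2.16224718e+00 -5.34330474e-04
  1.27556874e+00  1.07073332e-01]
[256.47043794 109.40548879]
[256.50561418 252.96998195]
```

View pics/w1.png

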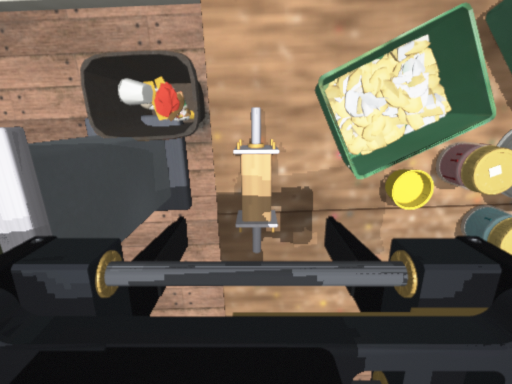

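The wrist view matches the measured spindle: axle from (256,107) to (257,252). Before grasping I'll measure the stand from two wrist positions.

```bash
python3 -m inch '0.03 -0.03 0.01 0 0 0 -1; 0.06 -0.06 0.02 0 0 0 -1; 0.09 -0.09 0.03 0 0 0 -1; 0.12 -0.13 0.04 0 0 0 -1; 0.15 -0.17 0.05 0 0 0 -1; 0.17 -0.21 0.06 0 0 0 -1; 0.183 -0.24 0.06 0 0 2 -1; 0.183 -0.24 0.06 0 0 2 -1; 0.183 -0.24 0.06 0 0 2 -1; 0.183 -0.24 0.06 0 0 2 -1'
python3 - <<'E'
from h import *
k=get_calibration("wrist"); i=read_camera("wrist"); cv2.imwrite("pics/w2.png",i); np.save("kw2.npy",k,allow_pickle=True)
E
python3 -m inch '0.01 -0.03 0 0 0 0 -1; 0.02 -0.07 0 0 0 0 -1; 0.02 -0.09 0 0 0 0 -1; 0.02 -0.09 0 0 0 0 -1; 0.02 -0.09 0 0 0 0 -1'
python3 - <<'E'
from h import *
k=get_calibration("wrist"); i=read_camera("wrist"); cv2.imwrite("pics/w3.png",i); np.save("kw3.npy",k,allow_pickle=True)
k1=np.load("kw2.npy",allow_pickle=True).item()
q=[]
for kk,n in((k1,"pics/w2.png"),(k,"pics/w3.png")):
    im=cv2.imread(n); pr=[proj(kk,np.array([.63,y,.1])).round() for y in(-.05,-.175)]
    c0=int(pr[0][0])-65; print(pr,c0)
    q.append(cv2.resize(im[20:270,c0:c0+130],(390,600 if 0 else 600*250*3//750 if 0 else 750))[:])
    
H=np.hstack(q); print(H.shape); H=cv2.resize(H,None,fx=.8,fy=.8); cv2.imwrite("pics/c2.png",H); print(H.shape)
E
```

```text
clock: 3.0
tcp_pos: [0.6195, -0.1548, 0.2822]
orientation: [-2.223, -2.219, 0.0]
wrist_force: [1.3, -0.0, -0.5]
opening: 0.0951
grasp_force: 0.0
clock: 3.55
tcp_pos: [0.6399, -0.244, 0.2821]
orientation: [-2.222, -2.22, -0.001]
wrist_force: [-0.3, 0.5, -0.0]
opening: 0.0948
grasp_force: 0.0
[array([268.,  86.]), array([266., 209.])] 203
[array([245., -24.]), array([247., 125.])] 180
(750, 780, 3)
(600, 624, 3)
```

View pics/c2.png

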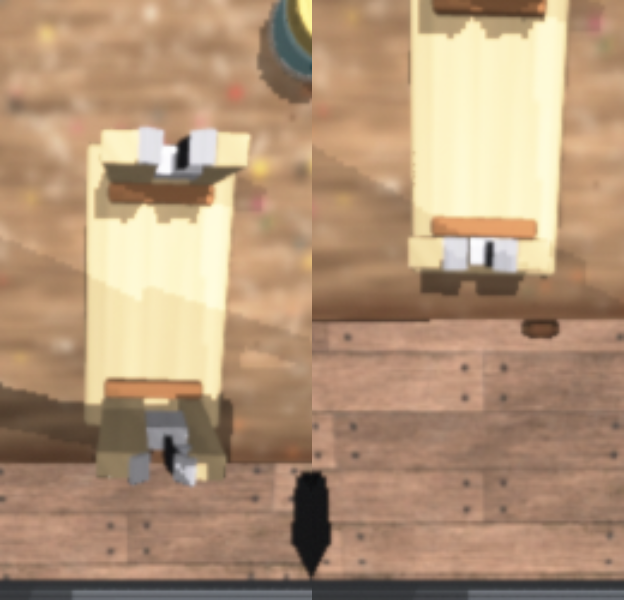

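The left crop is wrist view 2: post a's top has corners at (102,130) and (250,134), and its lips span 138–216. The right crop is wrist view 3: post b's top spans (408..553, 237..271), its lips span 443–517, and the black clip is on the +x side. I'll turn these into points.

Run:
```python
from h import *
k2=np.load("kw2.npy",allow_pickle=True).item();k3=np.load("kw3.npy",allow_pickle=True).item();kt=get_calibration("top")
f2=lambda x,y:(203+x/2.4-.3,20+y/2.4-.3); f3=lambda x,y:(180+(x-312)/2.4-.3,20+y/2.4-.3); ft=lambda x,y:(200+x/4.4-.4,155+y/4.4-.4)
for z in(.11,.122):
  a=[plane(k2,f2(*p),z) for p in((102,130),(250,133),(102,163),(250,166))]; b=[plane(k3,f3(*p),z) for p in((408,237),(553,240),(408,267),(553,271))]
  A=np.mean(a,0);B=np.mean(b,0)
  print(z,"A",A.round(4),"B",B.round(4),"w",[np.linalg.norm(q[1]-q[0]).round(4) for q in(a,b)],"mid",(A+B)/2,"yaw",np.degrees(np.arctan2(-(A-B)[0],(A-B)[1])),"dist",np.linalg.norm(A-B))
  for q in (a,b): print(" edge yaw",np.degrees(np.arctan2((q[1]-q[0])[1],(q[1]-q[0])[0])))
  print(" lips A",plane(k2,f2(138,147),z),plane(k2,f2(216,147),z)," B",plane(k3,f3(443,254),z),plane(k3,f3(517,254),z))
print(tri([(k2,f2(130,482)),(k3,f3(443,269))]),tri([(k2,f2(195,484)),(k3,f3(517,270))]))
print("top/w: A",tri([(k2,f2(176,148)),(kt,ft(430,107))]),"B",tri([(k3,f3(480,254)),(kt,ft(652,117))]))
k1=np.load("kw1.npy",allow_pickle=True).item()
for w,t in(((256,107.5),(213.3,260.2)),((257,252),(276.2,262.8))): print("spindle",tri([(k1,w),(kt,t)]),plane(k1,w,.023))
# plates & axle in w1
i=cv2.imread("pics/w1.png"); g=cv2.cvtColor(i,cv2.COLOR_BGR2HSV)
m=cv2.inRange(g[95:235,215:300],(8,70,120),(25,200,255))
for r in range(140,240,8):print(r,i[r,228:286:3].max(1).tolist())
```

```text
0.11 A [ 0.6374 -0.0472  0.11  ] B [ 0.6333 -0.1756  0.11  ] w [np.float64(0.0564), np.float64(0.0576)] mid [ 0.63533274 -0.11139811  0.11      ] yaw -1.810665453102254 dist 0.1284253860020191
 edge yaw -1.2275276646880446
 edge yaw -1.2466332792543109
 lips A [ 0.62278398 -0.04678346  0.11      ] [ 0.65266044 -0.04686352  0.11      ]  B [ 0.61828768 -0.1756116   0.11      ] [ 0.64788051 -0.17566428  0.11      ]
0.122 A [ 0.6365 -0.0486  0.122 ] B [ 0.6336 -0.1752  0.122 ] w [np.float64(0.0538), np.float64(0.055)] mid [ 0.63504017 -0.11191875  0.122     ] yaw -1.3353713921949546 dist 0.12661758209372181
 edge yaw -1.2275276646880315
 edge yaw -1.2466332792543042
 lips A [ 0.62260048 -0.04821286  0.122     ] [ 0.65111892 -0.04828929  0.122     ]  B [ 0.61923122 -0.17524171  0.122     ] [ 0.64747887 -0.175292    0.122     ]
(array([ 0.61916219, -0.18093963,  0.11852965]), [np.float64(0.00034536617860277764), np.float64(0.00034536617860264526)]) (array([ 0.64739942, -0.18145471,  0.11934091]), [np.float64(0.00022020630247166108), np.float64(0.00022020630247164322)])
top/w: A (array([ 0.
[... 1159 characters left out ...]
220, 166, 172, 179, 189, 186]
188 [179, 183, 165, 157, 151, 221, 230, 230, 237, 239, 235, 231, 230, 230, 206, 134, 140, 146, 92, 92]
196 [93, 91, 89, 88, 86, 127, 133, 134, 141, 143, 172, 177, 176, 177, 153, 86, 87, 88, 88, 86]
204 [84, 84, 84, 84, 83, 123, 128, 132, 137, 138, 133, 128, 129, 127, 118, 100, 102, 99, 98, 98]
212 [98, 89, 79, 79, 98, 122, 128, 136, 138, 137, 134, 130, 190, 203, 186, 118, 97, 97, 59, 60]
220 [89, 88, 87, 95, 97, 118, 126, 134, 137, 136, 133, 127, 125, 175, 171, 120, 124, 140, 77, 74]
228 [82, 84, 86, 89, 129, 95, 93, 90, 88, 120, 119, 84, 82, 145, 152, 222, 147, 142, 81, 80]
236 [82, 83, 89, 92, 87, 86, 85, 86, 88, 119, 117, 88, 97, 101, 99, 92, 93, 97, 103, 98]
```

Stand: mid (0.635, −0.112), yaw about −1.3°, lip tops at about 0.12, post spacing about 0.128 (as it should be). Spindle: centre (0.437, 0.086), yaw −1.7°. Next I'll hover over the spindle and check its height.

```bash
python3 -m inch '-0.02 0.03 0 0 0 -1.7 -1; -0.05 0.07 -0.01 0 0 -1.7 -1; -0.08 0.11 -0.02 0 0 -1.7 -1; -0.105 0.15 -0.03 0 0 -1.7 -1; -0.13 0.19 -0.04 0 0 -1.7 -1; -0.155 0.23 -0.06 0 0 -1.7 -1; -0.175 0.27 -0.08 0 0 -1.7 -1; -0.19 0.3 -0.1 0 0 -1.7 -1; -0.203 0.33 -0.12 0 0 -1.7 -1; -0.203 0.33 -0.13 0 0 -1.7 -1; -0.203 0.33 -0.13 0 0 -1.7 -1; -0.203 0.33 -0.13 0 0 -1.7 -1; -0.203 0.33 -0.13 0 0 -1.7 -1'
python3 - <<'E'
from h import *
k=get_calibration("wrist"); i=read_camera("wrist"); cv2.imwrite("pics/w4.png",i); np.save("kw4.npy",k,allow_pickle=True)
j=np.full((384,800,3),0,np.uint8); a=cv2.imread("pics/w1.png")[80:280,190:330]
b=i[0:240,180:340]
H=np.zeros((600,800,3),np.uint8); H[:400*3//2,:420]=cv2.resize(a,(420,600)); H[:570,420:800]=cv2.resize(b,(380,570)); cv2.imwrite("pics/c3.png",H)
for X in [(.4396,.1699,.023),(.4346,.0033,.023)]: print(proj(k,np.array(X)))
print(arm.get_state()["tcp_pos"])
E
```

```text
clock: 4.9
tcp_pos: [0.4384, 0.0846, 0.1535]
orientation: [2.255, 2.185, 0.003]
wrist_force: [0.5, -0.4, 0.2]
opening: 0.0948
grasp_force: 0.0
[254.73721355 105.08546074]
[255.32531481 287.12053514]
[0.43839981 0.08454375 0.1535306 ]
```

View pics/c3.png

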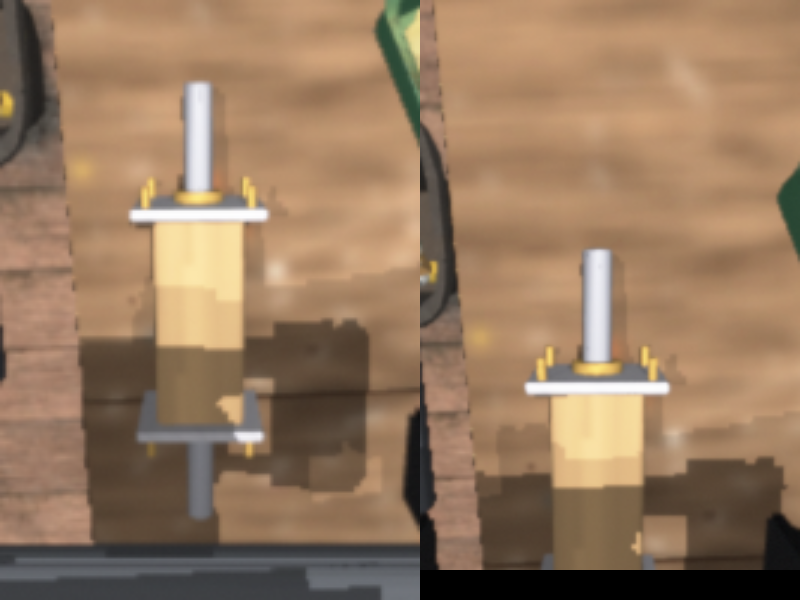

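Both crops show the axle end (left (199,84), right (597,250)) and the near plate's top edge (left (198,215), right (597,388)). I'll triangulate those.

Run:
```python
from h import *
k1=np.load("kw1.npy",allow_pickle=True).item();k4=np.load("kw4.npy",allow_pickle=True).item()
f1=lambda x,y:(190+x/3-.3,80+y/3-.3); f4=lambda x,y:(180+(x-420)/2.375-.3,y/2.375-.3)
print(tri([(k1,f1(199,83)),(k4,f4(597,249))]))
print(tri([(k1,f1(198,215)),(k4,f4(597,388))]))
print(tri([(k1,f1(130,215)),(k4,f4(525,388))])[0],tri([(k1,f1(267,215)),(k4,f4(669,388))])[0])
print(plane(k1,f1(200,437),.046))
```

```text
(array([0.43941757, 0.16890253, 0.05894087]), [np.float64(0.00015004824927854804), np.float64(0.00015004824927841658)])
(array([0.43775293, 0.12717287, 0.0440613 ]), [np.float64(6.016583026372795e-05), np.float64(6.01658302637595e-05)])
[0.41510807 0.1283409  0.04660994] [0.46098024 0.12614074 0.04257031]
[0.43546093 0.04773068 0.046     ]
```

The plate top measures z≈0.044 (expected 0.046) and the plate spacing is 80 mm, so the measurements agree. Centre is (0.4368, 0.087). Descending to grasp.

```bash
python3 -m inch '-0.0015 0.0025 -0.02 0 0 0 -1; -0.0015 0.0025 -0.04 0 0 0 -1; -0.0015 0.0025 -0.055 0 0 0 -1; -0.0015 0.0025 -0.065 0 0 0 -1; -0.0015 0.0025 -0.07 0 0 0 -1; -0.0015 0.0025 -0.07 0 0 0 -1; -0.0015 0.0025 -0.07 0 0 0 -1; -0.0015 0.0025 -0.07 0 0 0 1; -0.0015 0.0025 -0.07 0 0 0 1; -0.0015 0.0025 -0.07 0 0 0 1; -0.0015 0.0025 -0.07 0 0 0 1; -0.0015 0.0025 -0.07 0 0 0 1; -0.0015 0.0025 -0.07 0 0 0 1' 50
```

```text
clock: 6.25
tcp_pos: [0.4358, 0.0877, 0.0823]
orientation: [2.255, 2.187, 0.0]
wrist_force: [-0.3, 0.2, -0.4]
opening: 0.0523
grasp_force: 0.0
```

```bash
python3 -m inch '0 0 0 0 0 0 1; 0 0 0 0 0 0 1; 0 0 0 0 0 0 1; 0 0 0 0 0 0 1; 0 0 0 0 0 0 1; 0 0 0 0 0 0 1; 0 0 0 0 0 0 1'
```

```text
clock: 6.95
tcp_pos: [0.4358, 0.0876, 0.0823]
orientation: [2.255, 2.187, 0.0]
wrist_force: [0.7, -0.1, -0.7]
opening: 0.032
grasp_force: 50.0
```

Grasped at 32 mm opening and 50 N. Lifting and carrying it above the stand.

```bash
python3 -m inch '0 0 0.02 0 0 0 1; 0 0 0.05 0 0 0 1; 0.005 -0.005 0.09 0 0 0 1; 0.02 -0.02 0.12 0 0 0 1; 0.04 -0.04 0.14 0 0 0 1; 0.07 -0.07 0.14 0 0 0.2 1; 0.10 -0.10 0.14 0 0 0.4 1; 0.13 -0.13 0.14 0 0 0.4 1; 0.16 -0.16 0.14 0 0 0.4 1; 0.18 -0.18 0.14 0 0 0.4 1; 0.193 -0.193 0.14 0 0 0.4 1; 0.199 -0.1995 0.14 0 0 0.4 1; 0.199 -0.1995 0.14 0 0 0.4 1; 0.199 -0.1995 0.14 0 0 0.4 1; 0.199 -0.1995 0.14 0 0 0.4 1'
python3 - <<'E'
from h import *
s=arm.get_state(); print(s["wrist_force"],s["ft_torque"],s["tcp_pos"])
a=read_camera("scene"); k=get_calibration("wrist"); w=read_camera("wrist"); t=read_camera("top"); cv2.imwrite("pics/s5.png",a);cv2.imwrite("pics/t5.png",t);cv2.imwrite("pics/w5.png",w); np.save("kw5.npy",k,allow_pickle=True)
H=np.zeros((600,800,3),np.uint8); H[:480,:400]=cv2.resize(a[100:220,210:310],(400,480)); H[:480,400:]=cv2.resize(w[40:280,150:350],(400,480)); cv2.imwrite("pics/c5.png",H)
for X in [(.6369,-.048,.12),(.6335,-.176,.12)]: print(proj(k,np.array(X)))
E
```

```text
clock: 8.45
tcp_pos: [0.6341, -0.111, 0.2221]
orientation: [-2.246, -2.196, 0.0]
wrist_force: [-0.1, 0.1, -0.8]
opening: 0.0315
grasp_force: 50.0
[-0.13978662  0.05040932 -0.79832403] [-0.02658431 -0.11513708  0.01664814] [ 0.63411663 -0.11095783  0.22210251]
[258.93782211 136.19468092]
[257.97990339 290.91469459]
```

View pics/c5.png

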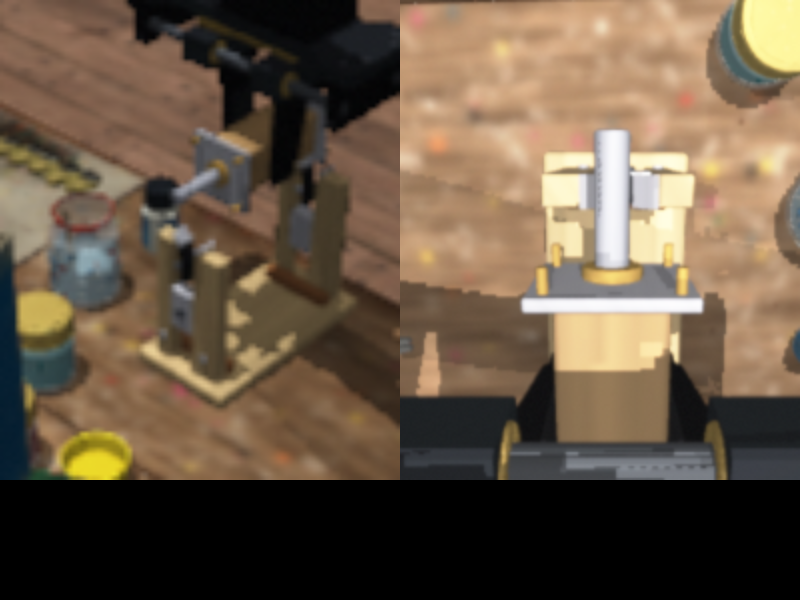

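The left crop (scene) shows the spindle held level above both posts. The wrist view shows the axle at column 612 and the mouth of slot a centred at 618, so it needs about +2 mm in x. I'll correct that and start lowering.

```bash
python3 -m inch '0.0015 -0.001 -0.01 0 0 -0.2 1; 0.0015 -0.001 -0.02 0 0 -0.2 1; 0.0015 -0.001 -0.027 0 0 -0.2 1; 0.0015 -0.001 -0.03 0 0 -0.2 1; 0.0015 -0.001 -0.03 0 0 -0.2 1; 0.0015 -0.001 -0.03 0 0 -0.2 1'; python3 -m inch '0 0 -0.003 0 0 0 1; 0 0 -0.006 0 0 0 1; 0 0 -0.009 0 0 0 1; 0 0 -0.012 0 0 0 1; 0 0 -0.012 0 0 0 1; 0 0 -0.012 0 0 0 1'
```

```text
clock: 9.2
tcp_pos: [0.6364, -0.1129, 0.1923]
orientation: [2.251, 2.191, 0.0]
wrist_force: [-0.2, 0.7, -1.9]
opening: 0.0317
grasp_force: 50.0
clock: 9.8
tcp_pos: [0.6362, -0.1129, 0.1801]
orientation: [-2.251, -2.191, 0.0]
wrist_force: [-0.6, 0.2, -1.1]
opening: 0.0318
grasp_force: 50.0
```

Run:
```python
from h import *
s=arm.get_state(); print(s["wrist_force"],s["ft_torque"],s["tcp_pos"])
k=get_calibration("wrist"); w=read_camera("wrist"); cv2.imwrite("pics/w6.png",w); a=read_camera("scene")
H=np.zeros((480,800,3),np.uint8); H[:,:400]=cv2.resize(a[100:220,210:310],(400,480)); H[:,400:]=cv2.resize(w[40:280,150:350],(400,480)); cv2.imwrite("pics/c6.png",H)
```

```text
[-0.64278388  0.17747637 -1.12607493] [-0.02543947 -0.10700497  0.01295157] [ 0.63623284 -0.1128558   0.18008453]
```

View pics/c6.png

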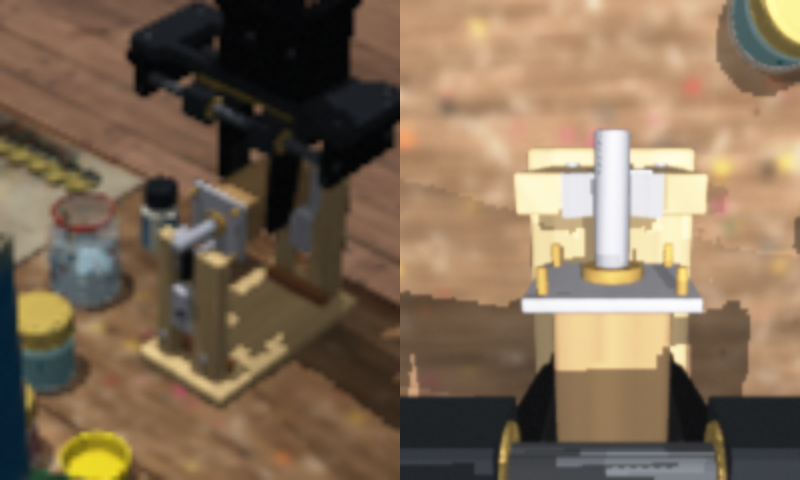

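The axle is now centred in the mouth (612 against lip centre 612.5) and level with the lip tops. Pushing down by feel from here.

```bash
python3 -m inch '0 0 -0.002 0 0 0 1; 0 0 -0.004 0 0 0 1; 0 0 -0.006 0 0 0 1; 0 0 -0.008 0 0 0 1; 0 0 -0.008 0 0 0 1'; python3 -m inch '0 0 -0.001 0 0 0 1; 0 0 -0.002 0 0 0 1; 0 0 -0.003 0 0 0 1; 0 0 -0.004 0 0 0 1'
```

```text
clock: 10.4
tcp_pos: [0.6359, -0.1128, 0.1717]
orientation: [-2.25, -2.191, 0.001]
wrist_force: [-1.0, -0.3, -1.0]
opening: 0.032
grasp_force: 50.0
clock: 10.8
tcp_pos: [0.6357, -0.113, 0.1686]
orientation: [-2.25, -2.19, 0.003]
wrist_force: [-7.1, 0.3, 5.2]
opening: 0.032
grasp_force: 50.0
```

```bash
python3 -m inch '0 0 -0.001 0 0 0 1; 0 0 -0.002 0 0 0 1; 0 0 -0.003 0 0 0 1'; python3 -c "
from station import arm; print(arm.get_state()['ft_torque'])"; python3 -m inch '-0.0005 0 -0.001 0 0 0 1; -0.0005 0 -0.002 0 0 0 1; -0.0005 0 -0.003 0 0 0 1';python3 -c "
from station import arm; print(arm.get_state()['ft_torque'])"
```

```text
clock: 11.1
tcp_pos: [0.6357, -0.113, 0.1667]
orientation: [-2.25, -2.19, 0.002]
wrist_force: [-9.4, -0.4, 8.4]
opening: 0.0317
grasp_force: 50.0
[ 0.19397006  1.4678568  -0.02254374]
clock: 11.4
tcp_pos: [0.6356, -0.113, 0.1642]
orientation: [-2.251, -2.191, 0.001]
wrist_force: [-7.8, 1.0, 9.6]
opening: 0.0319
grasp_force: 50.0
[ 0.24302122  1.33458274 -0.03369387]
```

```bash
for i in 1; do python3 -m inch '-0.0003 0 -0.001 0 0 0 1; -0.0005 0 -0.002 0 0 0 1; -0.0005 0 -0.003 0 0 0 1'; python3 -m inch '0 0 -0.001 0 0 0 1; 0 0 -0.002 0 0 0 1; 0 0 -0.003 0 0 0 1'; done
```

```text
clock: 11.7
tcp_pos: [0.6354, -0.1131, 0.1616]
orientation: [2.251, 2.191, 0.0]
wrist_force: [-8.4, -0.1, 8.8]
opening: 0.0315
grasp_force: 50.0
clock: 12.0
tcp_pos: [0.6354, -0.113, 0.1579]
orientation: [-2.252, -2.191, -0.0]
wrist_force: [-6.2, -0.2, 6.5]
opening: 0.0317
grasp_force: 50.0
```

```bash
python3 -m inch '0 0 -0.001 0 0 0 1; 0 0 -0.002 0 0 0 1; 0 0 -0.003 0 0 0 1'; python3 -m inch '0 0 -0.001 0 0 0 1; 0 0 -0.002 0 0 0 1; 0 0 -0.003 0 0 0 1'; python3 -m inch '0 0 -0.001 0 0 0 1; 0 0 -0.002 0 0 0 1; 0 0 -0.003 0 0 0 1'
```

```text
clock: 12.3
tcp_pos: [0.6353, -0.113, 0.1549]
orientation: [-2.252, -2.191, -0.0]
wrist_force: [-6.3, 0.4, 6.3]
opening: 0.0319
grasp_force: 50.0
clock: 12.6
tcp_pos: [0.6354, -0.113, 0.1519]
orientation: [-2.252, -2.191, -0.0]
wrist_force: [-5.5, 0.7, 6.8]
opening: 0.0317
grasp_force: 50.0
clock: 12.9
tcp_pos: [0.6354, -0.113, 0.1488]
orientation: [-2.252, -2.191, -0.0]
wrist_force: [-5.5, 0.2, 7.8]
opening: 0.0314
grasp_force: 50.0
```

```bash
for s in 1; do python3 -m inch '0 0 -0.001 0 0 0 1; 0 0 -0.002 0 0 0 1; 0 0 -0.003 0 0 0 1'; python3 -m inch '0 0 -0.001 0 0 0 1; 0 0 -0.002 0 0 0 1'; python3 -m inch '0 0 -0.001 0 0 0 1; 0 0 -0.002 0 0 0 1'; python3 -c "
from station import arm; print(arm.get_state()['ft_torque'])"; done
```

```text
clock: 13.2
tcp_pos: [0.6354, -0.113, 0.1458]
orientation: [-2.252, -2.191, -0.0]
wrist_force: [-7.4, 0.0, 7.1]
opening: 0.0322
grasp_force: 50.0
clock: 13.4
tcp_pos: [0.6354, -0.113, 0.1437]
orientation: [-2.252, -2.191, -0.0]
wrist_force: [-6.2, -0.6, 4.9]
opening: 0.0315
grasp_force: 50.0
clock: 13.6
tcp_pos: [0.6353, -0.1129, 0.1406]
orientation: [2.252, 2.191, 0.0]
wrist_force: [-2.9, -1.0, -0.3]
opening: 0.0321
grasp_force: 50.0
[-0.00330917  0.35076808 -0.23590853]
```

```bash
python3 -m inch '0 0 -0.0005 0 0 0 1; 0 0 -0.001 0 0 0 1'; python3 -m inch '0 0 -0.0005 0 0 0 1; 0 0 -0.001 0 0 0 1'; python3 -c "
from station import arm; print(arm.get_state()['ft_torque'])"
```

```text
clock: 13.8
tcp_pos: [0.6356, -0.1129, 0.1395]
orientation: [2.251, 2.191, 0.001]
wrist_force: [-3.4, 1.4, 3.1]
opening: 0.0317
grasp_force: 50.0
clock: 14.0
tcp_pos: [0.6357, -0.1129, 0.1395]
orientation: [2.251, 2.191, 0.0]
wrist_force: [-5.4, 1.9, 9.0]
opening: 0.0318
grasp_force: 50.0
[ 0.15288145  0.819763   -0.00618831]
```

Motion has stopped at TCP z 0.1395 and force is rising. I'll press a little more to make sure both ends are on the floor.

```bash
python3 -m inch '0 0 -0.0005 0 0 0 1; 0 0 -0.0005 0 0 0 1'; python3 -m inch '0 0 -0.0005 0 0 0 1; 0 0 -0.0005 0 0 0 1';  python3 -c "
from station import arm; s=arm.get_state(); print(s['ft_torque'],s['tcp_pos'])"
```

```text
clock: 14.2
tcp_pos: [0.6357, -0.1129, 0.1395]
orientation: [2.25, 2.191, 0.0]
wrist_force: [-5.2, 1.8, 8.7]
opening: 0.0317
grasp_force: 50.0
clock: 14.4
tcp_pos: [0.6358, -0.1129, 0.1394]
orientation: [2.25, 2.191, 0.0]
wrist_force: [-6.5, 0.8, 10.5]
opening: 0.0318
grasp_force: 50.0
[ 0.21376233  1.04642854 -0.03348489] [ 0.63576599 -0.11289222  0.13943856]
```

```bash
python3 -m inch '0 0 -0.0005 0 0 0 1; 0 0 -0.001 0 0 0 1'; python3 -m inch '0 0 -0.0005 0 0 0 1; 0 0 -0.001 0 0 0 1';  python3 -c "
from h import *
s=arm.get_state(); print(s['ft_torque'],s['tcp_pos'])
a=read_camera('scene'); w=read_camera('wrist'); cv2.imwrite('pics/s7.png',a);cv2.imwrite('pics/w7.png',w)
H=np.zeros((480,800,3),np.uint8); H[:,:400]=cv2.resize(a[120:210,235:310],(400,480)); H[:,400:]=cv2.resize(w[40:280,150:350],(400,480)); cv2.imwrite('pics/c7.png',H)"
```

```text
clock: 14.6
tcp_pos: [0.6358, -0.1129, 0.1394]
orientation: [2.25, 2.192, 0.0]
wrist_force: [-9.3, 1.6, 16.0]
opening: 0.0315
grasp_force: 50.0
clock: 14.8
tcp_pos: [0.636, -0.113, 0.1393]
orientation: [2.25, 2.191, 0.0]
wrist_force: [-11.6, 2.8, 20.5]
opening: 0.0316
grasp_force: 50.0
[ 0.40603039  1.87778388 -0.0056046 ] [ 0.63595703 -0.11295088  0.13934869]
```

View pics/c7.png

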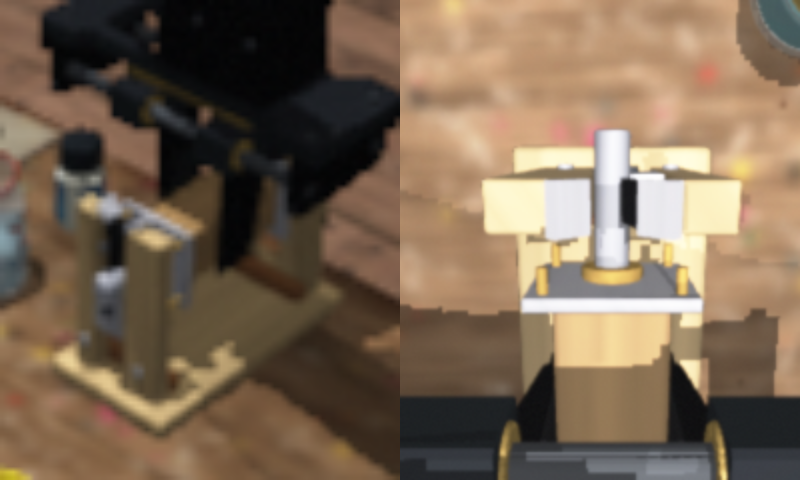

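The axle sits low in both posts. Drag ended at TCP z≈0.1435 and the hard stop is at 0.1394, which matches the stated 10 mm undercut with an axle of 5 mm radius. The load is balanced across both ends. I'll ease the push and check that the spindle stays, then release.

```bash
python3 -m inch '-0.0003 0 0.001 0 0 0 1; -0.0005 0 0.002 0 0 0 1; -0.0005 0 0.003 0 0 0 1; -0.0005 0 0.003 0 0 0 1';  python3 -c "
from h import *
s=arm.get_state(); print(s['ft_torque'],s['tcp_pos'])"
```

```text
clock: 15.3
tcp_pos: [0.6356, -0.1129, 0.1395]
orientation: [2.25, 2.19, 0.002]
wrist_force: [-1.7, 1.8, 5.8]
opening: 0.0317
grasp_force: 50.0
[ 0.17178451  0.21624081 -0.04851142] [ 0.63564834 -0.11291247  0.13949515]
```

```bash
python3 -m inch '0 0 0.0006 0 0 0 1; 0 0 0.0006 0 0 0 1; 0 0 0.0006 0 0 0 0.6; 0 0 0.0006 0 0 0 0.3; 0 0 0.0006 0 0 0 0; 0 0 0.0006 0 0 0 -0.3; 0 0 0.0006 0 0 0 -0.6; 0 0 0.0006 0 0 0 -1; 0 0 0.0006 0 0 0 -1; 0 0 0.0006 0 0 0 -1; 0 0 0.0006 0 0 0 -1; 0 0 0.0006 0 0 0 -1; 0 0 0.0006 0 0 0 -1'
```

```text
clock: 16.6
tcp_pos: [0.6348, -0.1129, 0.1389]
orientation: [2.251, 2.191, 0.0]
wrist_force: [-0.2, 0.4, -0.4]
opening: 0.0945
grasp_force: 0.0
```

Released. I'll rise clear and look at both slots.

```bash
python3 -m inch '0 0 0.01 0 0 0 -1; 0 0 0.03 0 0 0 -1; 0 0 0.06 0 0 0 -1; 0 0 0.09 0 0 0 -1; 0 0 0.11 0 0 0 -1; 0 0 0.12 0 0 0 -1; 0 -0.04 0.12 0 0 0 -1; 0 -0.06 0.12 0 0 0 -1;  0 -0.06 0.12 0 0 0 -1; 0 -0.06 0.12 0 0 0 -1'
python3 - <<'E'
from h import *
k=get_calibration("wrist"); cv2.imwrite("pics/w8.png",read_camera("wrist")); np.save("kw8.npy",k,allow_pickle=True)
E
python3 -m inch '0 -0.04 0.01 0 0 0 -1; 0 -0.08 0.02 0 0 0 -1; 0 -0.1 0.02 0 0 0 -1; 0 -0.1 0.02 0 0 0 -1; 0 -0.1 0.02 0 0 0 -1'
python3 - <<'E'
from h import *
k=get_calibration("wrist"); w=read_camera("wrist");a=read_camera("scene");cv2.imwrite("pics/w9.png",w);cv2.imwrite("pics/s9.png",a); np.save("kw9.npy",k,allow_pickle=True)
H=np.zeros((600,800,3),np.uint8); H[:280,:240]=cv2.resize(a[125:195,240:300],(240,280)); H[:,240:520]=cv2.resize(cv2.imread("pics/w8.png")[0:300,190:330],(280,600));H[:,520:]=cv2.resize(w[0:300,190:330],(280,600)); cv2.imwrite("pics/c9.png",H)
E
```

```text
clock: 17.6
tcp_pos: [0.6343, -0.173, 0.2577]
orientation: [-2.251, -2.188, 0.0]
wrist_force: [-0.4, -0.4, 0.4]
opening: 0.0951
grasp_force: 0.0
clock: 18.15
tcp_pos: [0.6346, -0.2719, 0.2777]
orientation: [-2.249, -2.19, -0.0]
wrist_force: [0.1, 0.0, 0.8]
opening: 0.0949
grasp_force: 0.0
```

View pics/c9.png

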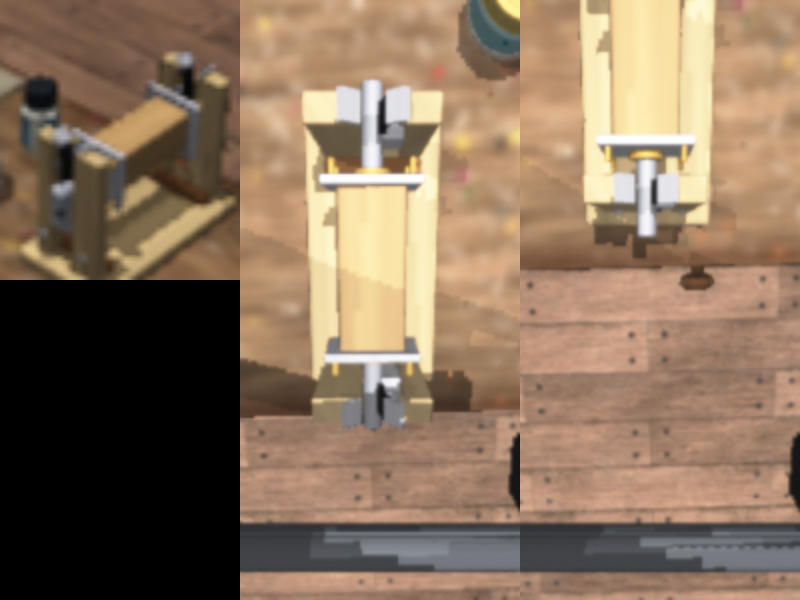

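The spindle lies level in both slots, with black clips beside and over the axle at (380,100), (380,397) and (656,190). A last numeric level check, then hand in.

Run:
```python
from h import *
k8=np.load("kw8.npy",allow_pickle=True).item();k9=np.load("kw9.npy",allow_pickle=True).item()
f8=lambda x,y:(190+(x-240)/2-.3,y/2-.3); f9=lambda x,y:(190+(x-520)/2-.3,y/2-.3)
print("b plate",tri([(k8,f8(325,354)),(k9,f9(598,137))]),tri([(k8,f8(420,354)),(k9,f9(695,136))]))
for z in(.098,.103,.108):
    print(z,[np.linalg.norm(plane(k8,f8(*p),z)-plane(k8,f8(*q),z)).round(4) for p,q in(((320,180),(424,180)),((325,356),(420,356)))])
```

```text
b plate (array([ 0.61130091, -0.15108725,  0.09926448]), [np.float64(0.00022031842118474328), np.float64(0.00022031842118461244)]) (array([ 0.65651735, -0.15213383,  0.10046161]), [np.float64(3.165270093145527e-05), np.float64(3.165270093161781e-05)])
0.098 [np.float64(0.046), np.float64(0.0458)]
0.103 [np.float64(0.045), np.float64(0.0449)]
0.108 [np.float64(0.0441), np.float64(0.044)]
```

```bash
python3 -c "
from station import arm; print(arm.hand_in())"
```

```text
the job is handed in; nothing more can be done
None
```

I lowered the spindle's axle into both slots until it hit the floors, let go, and handed the job in at about 18 s. The clip drag dropped away just before the hard stop, and the last pictures show the spindle lying level. The clip positions couldn't be read directly, and the hand-in gave no verdict.

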